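# Change over the indexing table and load it with pipe fittings

### The job

Change over the indexing table on the bench: slide the safety catch aside, press the lock button under it fully down, and turn the table by its upright peg one station clockwise (seen from above) to the next click. Then clamp it there with the pin spanner: set both pins in the holes of the centre ring and only then turn the ring clockwise to its stop, and put the spanner back upright on its round holder. Finally every straight black pipe fitting must stand upright in one of the shallow round cups on the table, one to a cup; leave the elbow, the bottles and the other tools where they are.

Things in the scene. Friction and masses are not known exactly. Their poses are not given: they have to be found in the camera images.
- catch (a joint): safety catch, a steel sliding plate 44 x 56 mm on top of the control box, over the lock button, with an upright tab; m, 0 = button covered (start), slides towards the fixture's -x (the robot's side at yaw 0) up to its stop at 0.055, where the button is wholly clear; light friction 2 N, stays where it is left
- catch_tab (a point): on the upright tab of the safety catch, 14 mm above the top of the catch plate and 10 mm below the tab's top; the tab is 12 mm thick along the slide (x), 26 mm wide (y), 24 mm tall above the plate; axes as the fixture's
- lock_button (a joint): round black lock button, 28 mm across, on top of the control box between two low rails 57 mm apart; m, 0 = up (a lock pin holds the table), 0.007 = fully down (table free); needs about 3 N to move and stays down
- button_top (a point): centre of the lock button's top face; 8.5 mm above the control box's top when up, 1.5 mm when down
- table (a joint): indexing table's angle in rad, growing clockwise seen from above; 0 at the start, spring detents at 0, 1.047 (the next station) and 2.094, each drawing the table in from about 0.06 rad either side; about 8 N at the peg to leave a detent, 1 to 2 N between
- table_handle (a point): on the axis of the upright steel peg on the table's rim, 18 mm above the table's top and 18 mm below the peg's top; peg 14 mm across, 36 mm tall, 104 mm from the table's axis; turns with the table
- fixture: the whole fixture, bolted down; origin on the bench on the table's vertical axis. A round aluminium table 240 mm across, its top 40 mm above the bench, turns on a round base; the control box (130 mm in x, 70 mm in y, top 42 mm above the bench) stands at its side, centred at y = +168 mm. z up; at yaw 0, +x points away from the robot
- clamp_ring (a joint): centre ring's angle in rad, growing clockwise seen from above (tightening): starts between 0 and 0.4, stop at 1.4 = clamped; friction 0.12 N m; does not turn with the table
- ring_face (a point): centre of the steel clamp ring's top face, on the table's axis, 54 mm above the bench; ring 68 mm across and 12 mm thick, with two round pin holes 8 mm across and 10 mm deep at x = +20 and -20 mm of this frame, which turns with the ring
- spanner: pin spanner, 160 g. Origin midway between the tips of its two pins, z up. Pins 6 mm across, 9 mm long, tapered at the tips, at x = +20 and -20 mm, pointing down; above them a cross bar 76 x 24 x 8 mm (z = 9 to 17 mm), a stem, and an upright flat grip tab 46 mm long (x), 12 mm thick (y), z = 31 to 71 mm. A half turn about z gives the same tool. At the start it stands on the holder
- holder: black tube, fixed, 76 mm outside, 60 mm inside, 30 mm tall, open at the top; origin under its centre. The spanner's cross bar rests across its rim, pins hanging inside, at any yaw (spanner origin then 21 mm above the holder's)
- coupling_1: straight black pipe coupling standing upright, 54 mm across, 60 mm tall, 70 g; origin at the centre of its underside; may be absent
- coupling_2: as coupling_1
- union_1: straight black pipe union standing upright, 53 to 55 mm across, 50 mm tall; origin at the centre of its underside; may be absent
- pad_1 (a point): centre of the black rubber floor of a shallow round cup on the table, 68 mm across inside, 76 mm outside; floor 42 mm above the bench, its rim 6 mm higher, 76 mm from the table's axis; turns with the table
- pad_2 (a point): as pad_1
- pad_3 (a point): as pad_1
- elbow_white: bystander: white pipe elbow, 59 x 59 x 42 mm, origin under its centre
- oil_bottle: bystander: yellow bottle, 44 mm across, 120 mm tall, origin under its centre
There are look-alikes about, which are no part of the job. Leave any green or pink look-alike of the coupling_1 alone.

How it is judged (in metres and radians):
On the way, in this order (a step that is already met when the one before it is completed fails the run):
1. the safety catch is slid aside and the button still up (value of joint catch above 0.045 m and value of joint lock_button below 0.002 m), for 0.1 s.
2. the lock button is pressed fully down (value of joint lock_button above 0.006 m), for 0.1 s.
3. the table rests at the next station (value of joint table between 0.987 and 1.107 rad and velocity of joint table between -0.1 and 0.1 rad/s), for 0.3 s.
4. both spanner pins are in the ring's holes before the ring is turned (horizontal distance between spanner and ring_face below 0.004 m and z of spanner in the frame of ring_face below -0.005 m and angle between the x axis of spanner and the x axis of ring_face, either way round below 0.15 rad and value of joint clamp_ring below 0.6 rad), for 0.1 s.
5. the ring is turned to its stop with both pins in (horizontal distance between spanner and ring_face below 0.004 m and z of spanner in the frame of ring_face below -0.005 m and angle between the x axis of spanner and the x axis of ring_face, either way round below 0.15 rad and value of joint clamp_ring above 1.3 rad), for 0.1 s.
At the end, for the whole second after the job is handed in: Catch over 45 mm open, button over 6 mm down, table within 0.06 rad of 1.047, ring at 1.3 rad or more, spanner upright (0.12 rad) on the holder within 12 mm of its centre, every fitting present upright (0.1 rad), at rest in a cup within 15 mm of its centre (value of joint catch above 0.045 m and value of joint lock_button above 0.006 m and value of joint table between 0.987 and 1.107 rad and value of joint clamp_ring above 1.3 rad and horizontal distance between spanner and holder below 0.012 m and height (world z) of spanner between 0.016 and 0.026 m and angle between spanner's own z axis and vertical below 0.12 rad and linear speed of each of spanner, coupling_1, coupling_2, union_1 below 0.03 m/s and (horizontal distance between coupling_1 and pad_1 below 0.015 m or horizontal distance between coupling_1 and pad_2 below 0.015 m or horizontal distance between coupling_1 and pad_3 below 0.015 m) and height (world z) of coupling_1 between 0.036 and 0.048 m and angle between each of coupling_1, coupling_2, union_1's own z axis and vertical below 0.1 rad and (horizontal distance between coupling_2 and pad_1 below 0.015 m or horizontal distance between coupling_2 and pad_2 below 0.015 m or horizontal distance between coupling_2 and pad_3 below 0.015 m) and height (world z) of coupling_2 between 0.036 and 0.048 m and (horizontal distance between union_1 and pad_1 below 0.015 m or horizontal distance between union_1 and pad_2 below 0.015 m or horizontal distance between union_1 and pad_3 below 0.015 m) and height (world z) of union_1 between 0.036 and 0.048 m); the robot touches nothing.
It fails at once if the elbow or the yellow bottle is shoved more than 6 cm (distance of any of elbow_white, oil_bottle from where it was at the start of the episode above 0.06 m).
Of coupling_1, coupling_2, union_1 only 2 to 3 are there at a start; the rules pass over those that are not, and their reading is None.
At some moment in a run one of coupling_1, coupling_2, union_1 may be knocked a few centimetres aside while the robot is not near it.
It also fails if it takes over 200 s, if anything falls off the work surface, if the arm or the gripper's body presses on something with over 40 N, if the wrist force passes 120 N, or if a joint passes its speed limit or range.

### The arm

A 6-joint arm with a two-finger parallel gripper is mounted at the origin on a cart in front of the work surface, level with it; the furniture and walls round the work are solid. World frame = base frame: x ahead of the robot, y to its left, z up, the work surface at z = 0. Lengths are in mm, angles in degrees, forces in N, time in s.
With the tool pointing down it reaches from about 350 to 775 mm from the base axis. Payload 5.5 kg.
Tool frame: the origin (TCP) lies on the centre line of the jaws, within the pads' length; the fingertips stand 19 mm ahead of it and the grasp point (between the pads) is the TCP; z points along the fingers, y is the line along which they close (so a half turn about z gives the same grasp; the last joint's range is limited). The gripper opens to 85 mm and grips with 20 to 120 N. Pads are 22 mm wide; open, the fingers measure 114 mm over their backs; the gripper's body (76 mm by 85 mm) begins 54 mm behind the grasp point. The pads swing forward as they close: fully open they stand 13 mm farther back than shut.
Start: joints at [59.095, 17.945, 2.641, 74.691, 0, 82.002], TCP at [223.837, 529.686, 250.323] pointing down, gripper open.
Joint ranges: [-158.12, 158.12], [-49.38, 96.58], [-58.88, 72.47], [-126.05, 133.96], [-84.25, 85.87], [-180, 180]. Speed limits (degrees/s): [147.25, 147.25, 180, 180, 180, 180].

### API

Orientations are given as [roll, pitch, yaw] about the fixed x, y, z axes, in that order (R = Rz(yaw) Ry(pitch) Rx(roll)).
In Python, from station import status, imaging, ticket gives the robot as it stands.
- The arm moves only by the tool servo_tool, never from a script. Its argument "plan" is a list of rows, each a list of 6 numbers: the shift along the tool's x, y, z in cm, then the turn, a rotation vector about the tool's x, y, z in rad. In form: [[tx, ty, tz, wx, wy, wz], ...]. A call has 1 to 5 rows; each row is the pose to reach, as a shift and turn from the pose commanded when the call began, along the tool's axes at that moment; what a row does not reach only later rows make up. A row lasts 1/8 s, in which the tool goes at most 62.5 mm and 10.7 degrees, less where a joint would pass 70% of its speed; a pose out of reach is approached as far as the arm can. A call with a gripper value outside its range is refused whole. "jaw" is the opening in per cent of the stroke, from 0 (shut) to 100 (fully open), set as the call begins (left out, the last holds). The fingers move at their own pace and stop on an object; the grip force is fixed at half the most. Time passes only in rows, so rows that repeat a pose let the fingers close. It gives the time, the measured TCP pose, the force, the opening and the grip force at its end, in the units of the state.
- status.sense(): the state, without advancing time (a new reading comes with each control period).
- imaging.get_image(name): name is "side" or "top"; returns a dict with "color" (480x640x3 uint8, red, green, blue), "fovy" (degrees; the focal length in pixels is half the picture's height over the tangent of half this angle, whatever the lens; pixels are square), "cx", "cy" (the principal point, pixels), "position" and "rotation" of the camera in the world. Camera axes: x right, y down, z forward; pixel columns grow to the right and rows downward; lengths in mm; the calibration is good to about 2 mm. A picture is of the moment at which its call begins. There is no depth.
- ticket.job_done(): hands the job in; it is judged then, once.
The state is a dict: "time_s": time; "qpos": joint angles; "dq": joint speeds; "effort": joint torques, N m; "eef_pos": TCP position; "ee_rot": TCP orientation; "ft_force": force on the tool from outside, world axes, zero at the start; "ft_torque": the same for the moment, N m; "opening": opening from 0.0 (shut) to 1.0 (fully open); "grasp_force": force on a finger pad.
Only numpy, scipy, OpenCV 4.12 (cv2) and the standard library are available. Lean on these libraries where they do the work, as an engineer would, in place of code of your own. Each camera call takes 0.05 s, during which the arm holds its last target. There are 200 camera calls.

## Working session

There is one attempt and no reset: what is moved stays moved. The work goes in short steps, Python scripts to look and compute and a tool call to move; the robot and the scene stay as the last step left them, time stands still between calls to the robot, and variables do not carry over. Pictures are saved under pics/ and viewed, at most 14 in all, crops included, and the job is handed in when it is done.

Besides the shell and the picture viewer there is one more tool, called after ">>>" by a JSON object that holds its "api" and its "payload", one argument or row to a line. servo_tool: Moves the arm, as the interface text tells. Its arguments: {"type":"object","properties":{"plan":{"type":"array"},"jaw":{"type":"number"}},"required":["plan"]}

```bash
mkdir -p pics; ls; cat > h.py <<'E'
import sys; sys.path.insert(0,'.')
import numpy as np, cv2
from station import status, imaging, ticket
def snap(n,f=None):
    d=imaging.get_image(n)
    if f: cv2.imwrite('pics/'+f,d['color'][:,:,::-1])
    return d
def K(d):
    f=240/np.tan(np.radians(d['fovy'])/2); return f
def ray(d,u,v):
    f=K(d); R=np.array(d['rotation']); return np.array(d['position']),R@np.array([(u-d['cx'])/f,(v-d['cy'])/f,1])
def onz(d,u,v,z):
    p,r=ray(d,u,v); return p+r*(z-p[2])/r[2]
def proj(d,P):
    R=np.array(d['rotation']); c=R.T@(np.array(P,float)-np.array(d['position'])); f=K(d)
    return np.array([f*c[0]/c[2]+d['cx'],f*c[1]/c[2]+d['cy']])
E
python3 - <<'E'
from h import *
for n in('top','side'):
    d=snap(n,n+'0.png'); print({k:v for k,v in d.items() if k!='color'})
print(status.sense())
E
```

```text
pics
{'fovy': 49.29588401510183, 'cx': 320.8784435943815, 'cy': 241.2249241130033, 'position': array([ 405.34472585,   45.22055525, 1153.11787127]), 'rotation': array([-1.75222370e+02, -9.75717975e-02, -9.13285365e+01])}
{'fovy': 42.06769268806041, 'cx': 314.2278060527128, 'cy': 244.2021225870239, 'position': array([-278.85370627, -917.28699487,  615.09198868]), 'rotation': array([-113.55446351,    0.75195745,  -38.90893257])}
{'time_s': 0.1, 'qpos': array([5.90957123e+01, 1.79855240e+01, 2.58430187e+00, 7.46915767e+01,
       1.48985962e-03, 8.20008934e+01]), 'dq': array([-0.03563434, -0.01130451,  0.14470332, -0.03989965,  0.01384036,
       -0.06364343]), 'effort': array([ 2.90322081e-03, -4.81725204e+01,  2.99244708e+01,  1.28070338e-02,
       -1.04994272e-04,  2.15497823e-05]), 'eef_pos': array([223.58217004, 529.29096835, 249.51356111]), 'ee_rot': array([-1.79908311e+02, -1.43890248e-02,  1.57094806e+02]), 'ft_force': array([ 0.71130227,  0.47667121, -0.4193487 ]), 'ft_torque': array([-0.03287875,  0.05111513, -0.01020373]), 'grasp_force': 0.0, 'opening': 1.0004211896134327}
```

```bash
sed -i "s/R=np.array(d\['rotation'\])/R=Rot.from_euler('xyz',d['rotation'],degrees=True).as_matrix()/; s/^import numpy.*/import numpy as np, cv2\nfrom scipy.spatial.transform import Rotation as Rot/" h.py; grep -n Rot h.py
```

```text
3:from scipy.spatial.transform import Rotation as Rot
12:    f=K(d); R=Rot.from_euler('xyz',d['rotation'],degrees=True).as_matrix(); return np.array(d['position']),R@np.array([(u-d['cx'])/f,(v-d['cy'])/f,1])
16:    R=Rot.from_euler('xyz',d['rotation'],degrees=True).as_matrix(); c=R.T@(np.array(P,float)-np.array(d['position'])); f=K(d)
```

View pics/top0.png

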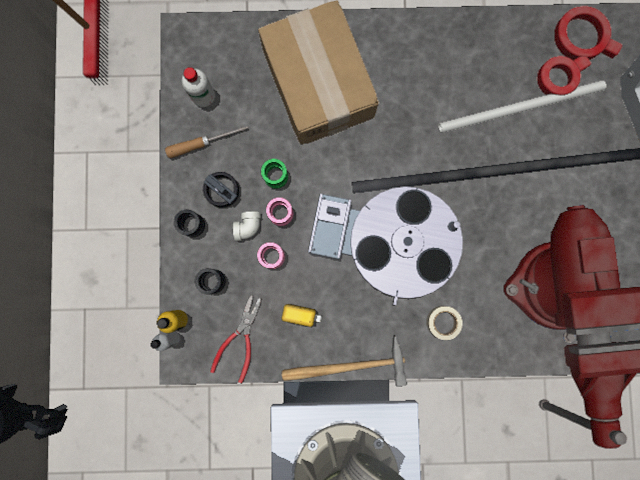

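View pics/side0.png

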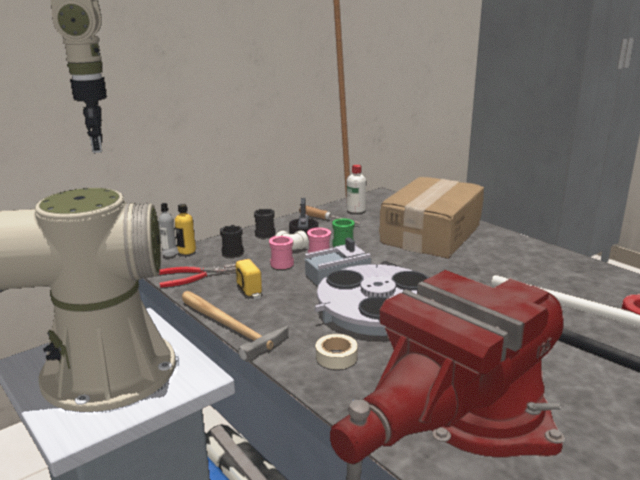

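```bash
python3 - <<'E'
from h import *
im=cv2.imread('pics/top0.png')
c=im[140:340,150:470]
cv2.imwrite('pics/c1.png',cv2.resize(c,(800,500),interpolation=cv2.INTER_CUBIC))
c=im[175:315,300:470]
cv2.imwrite('pics/c2.png',cv2.resize(c,(728,600),interpolation=cv2.INTER_CUBIC))
d=snap('top')
for n,u,v,z in [('table',407,242,40),('box',330,226,42),('bottle',172,322,60),('fA',189,222,50),('fB',211,281,50),('sp',221,189,30)]:
    print(n,onz(d,u,v,z).round(0))
print(proj(d,[0,0,0]))
E
```

```text
table [ 492. -143.   40.]
box [530.  21.  42.]
bottle [336. 353.  60.]
fA [545. 320.  50.]
fB [419. 274.  50.]
sp [618. 255.  30.]
[345.56130097 475.1152906 ]
```

View pics/c1.png

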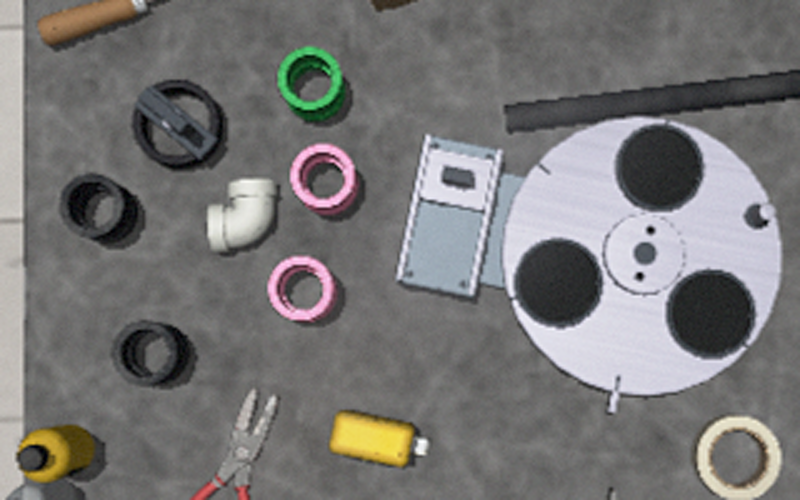

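View pics/c2.png

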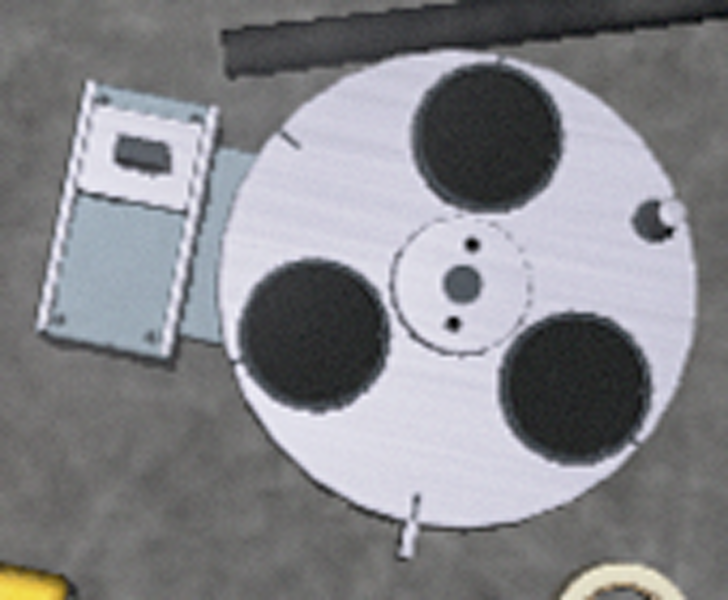

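```bash
python3 - <<'E'
from h import *
d=snap('top'); im=d['color']; g=cv2.cvtColor(im,cv2.COLOR_RGB2GRAY)
x0,y0=340,175
big=cv2.resize(g,None,fx=4,fy=4,interpolation=cv2.INTER_CUBIC)
def uv(c): return (np.array(c)+.5)/4-.5
m=(big<55).astype(np.uint8); 
cs,_=cv2.findContours(m,cv2.RETR_EXTERNAL,cv2.CHAIN_APPROX_NONE)
P=[]
for c in cs:
    a=cv2.contourArea(c)/16
    (x,y)=uv(cv2.minEnclosingCircle(c)[0]); 
    if 4<a<2500 and 160<x<475 and 130<y<340:
        e=cv2.fitEllipse(c) if len(c)>=5 else None
        print(round(a),uv(e[0]).round(1),(np.array(e[1])/4).round(1),round(e[2]),'z42',onz(d,*uv(e[0]),42)[:2].round(1))
        if 600<a<1500 and x>340: P.append(onz(d,*uv(e[0]),42)[:2])
P=np.array(P)
if len(P)==3:
    c=P.mean(0); print('centre',c,[np.linalg.norm(p-c) for p in P],[np.degrees(np.arctan2(*(p-c)[::-1])) for p in P])
pb=onz(d,457,224.5,76); print('peg top',pb,np.linalg.norm(pb[:2]-c), np.degrees(np.arctan2(*(pb[:2]-c)[::-1])))
f=lambda x,y:(300+x/4.282,175+y/4.286)
h1=onz(d,*f(473,244),54);h2=onz(d,*f(453,323),54); print('holes',h1,h2,np.linalg.norm(h1-h2),(h1+h2)/2,np.degrees(np.arctan2(*(h1-h2)[:2][::-1])))
t=onz(d,*f(143,152),66+3);print('tab',t)
print('rails',[onz(d,*f(*q),48).round(0) for q in ((88,82),(40,330),(218,105),(172,360))])
E
```

```text
31 [181.3 328.7] [ 5.  13.1] 81 z42 [320.5 338.8]
4 [314.6 323.2] [1.8 4.5] 10 z42 [325.4  58.4]
35 [163.6 322.5] [ 9.3 10.6] 77 z42 [334.3 375.9]
27 [188.7 320.5] [ 5.  12.4] 169 z42 [337.2 323.1]
170 [205.3 280.4] [15.2 19.4] 11 z42 [420.6 287.7]
171 [215.  281.7] [22.6 24.3] 111 z42 [417.4 267.2]
790 [434.1 264.8] [31.3 32.2] 159 z42 [ 442.3 -198.2]
718 [374.  253.1] [28.6 32.2] 34 z42 [470.3 -71.3]
6 [454.1 229.1] [1.7 4.9] 72 z42 [ 517.7 -244.1]
38 [267.2 241.5] [27.3 27.5] 0 z42 [500.2 155.5]
189 [184.  220.6] [15.3 19.9] 29 z42 [549.1 332.7]
183 [194.6 225.3] [22.6 23.9] 133 z42 [538.5 310.1]
56 [280.2 213.5] [25.1 29.6] 120 z42 [559.7 126.9]
14 [274.6 210.6] [3.1 8.9] 9 z42 [566.2 138.8]
15 [280.8 206.9] [3.8 9. ] 103 z42 [574.  125.3]
753 [413.9 206.4] [30.6 31.4] 158 z42 [ 568.6 -160. ]
49 [225.5 193.1] [ 5.8 14.1] 125 z42 [606.6 243.6]
8 [386.9 187.3] [1.6 9.1] 82 z42 [ 611.3 -103.5]
4 [359.8 181.3] [0.8 8.3] 90 z42 [625.7 -45.5]
435 [221.8 190.1] [31.5 36.4] 130 z42 [613.2 251.4]
136 [279.1 179.6] [18.7 21.2] 68 z42 [633.2 128.1]
96 [272. 169.] [11.8 15.8] 49 z42 [656.9 142.9]
121 [205.5 145. ] [ 4.2 68.4] 69 z42 [712.8 285.9]
centre [ 493.70470996 -143.18171136] [np.float64(75.2995730439861), np.float64(75.5807722358305), np.float64(76.72362406017172)] [np.float64(-133.0681186899185), np.float64(108.06033266023042), np.float64(-12.684710978307013)]
peg top [ 523.58211489 -241.6060505    76.        ] 102.85917489685283 -73.1139616539862
holes [ 512.47866326 -148.42942336   54.        ] [ 473.71327412 -137.13049054   54.        ] 40.3784754325411 [ 493.09596869 -142.77995695   54.        ] -16.2497987586675
tab [559.78960336  13.62060112  69.        ]
rails [array([599.,  40.,  48.]), array([475.,  66.,  48.]), array([586., -25.,  48.]), array([459.,   1.,  48.])]
```

```bash
cat >> h.py <<'E'
def go(*targets,s=None):
    """targets (x,y,z,yaw): prints tool-frame rows from the present pose; chain: each from the previous"""
    s=s or status.sense(); p=np.array(s['eef_pos']); R=Rot.from_euler('xyz',s['ee_rot'],degrees=True)
    print('now',p.round(1),np.round(s['ee_rot'],1),'f',np.round(s['ft_force'],1),'op',round(s['opening'],3),'g',round(s['grasp_force'],1),'t',s['time_s'])
    for x,y,z,yaw in targets:
        T=Rot.from_euler('xyz',[180,0,yaw],degrees=True)
        print((x,y,z,yaw),'->',(R.inv().apply(np.array([x,y,z])-p)/10).round(2),(R.inv()*T).as_rotvec().round(3))
E
python3 -c "
from h import *
go((560,13.5,200,77.5))"
```

```text
now [223.7 529.4 249.7] [-179.9   -0.   157.1] f [-0.1  0.7 -0.4] op 0.997 g 0.0 t 0.2
(560, 13.5, 200, 77.5) -> [-51.06 -34.43   5.  ] [-1.000e-03  1.000e-03  1.389e+00]
```

>>> {"api": "servo_tool", "payload": {
  "plan": [
    [-51.06,-34.43,5,0,0,1.389],
    [-51.06,-34.43,5,0,0,1.389],
    [-51.06,-34.43,5,0,0,1.389],
    [-51.06,-34.43,5,0,0,1.389],
    [-51.06,-34.43,5,0,0,1.389]
  ],
  "jaw": 55
}}

```text
time_s: 0.82
eef_pos: [394.7, 267.0, 224.9]
ee_rot: [180.0, -0.0, 103.0]
ft_force: [1.0, 1.3, -0.3]
opening: 0.548
grasp_force: 0.0
```

```bash
python3 -c "
from h import *
go((560,13.5,150,77.5))"
```

```text
now [394.7 267.  224.9] [180.  -0. 103.] f [ 1.   1.3 -0.3] op 0.548 g 0.0 t 0.825
(560, 13.5, 150, 77.5) -> [-28.43  10.38   7.49] [ 0.001 -0.     0.446]
```

>>> {"api": "servo_tool", "payload": {
  "plan": [
    [-28.43,10.38,7.49,0,0,0.446],
    [-28.43,10.38,7.49,0,0,0.446],
    [-28.43,10.38,7.49,0,0,0.446],
    [-28.43,10.38,7.49,0,0,0.446],
    [-28.43,10.38,7.49,0,0,0.446]
  ]
}}

```text
time_s: 1.45
eef_pos: [561.5, 14.3, 149.6]
ee_rot: [180.0, -0.0, 77.8]
ft_force: [0.7, 0.6, 0.5]
opening: 0.544
grasp_force: 0.0
```

>>> {"api": "servo_tool", "payload": {
  "plan": [
    [0,0,0,0,0,0],
    [0,0,0,0,0,0]
  ]
}}

```text
time_s: 1.7
eef_pos: [560.1, 16.1, 149.7]
ee_rot: [-179.9, -0.0, 77.8]
ft_force: [-0.2, 1.0, -0.7]
opening: 0.55
grasp_force: 0.0
```

```bash
python3 -c "
from h import *
go((560,13.5,76,77.5))
d=snap('side','s1.png')
im=d['color']; p=proj(d,[560,13.5,66]);print(p, proj(d,[560,13.5,76]))
u,v=int(p[0]),int(p[1]); cv2.imwrite('pics/s1c.png',cv2.resize(im[v-70:v+60,u-80:u+90,::-1],None,fx=4,fy=4,interpolation=2))
"
```

```text
now [560.1  16.1 149.7] [-179.9   -0.    77.8] f [-0.2  1.  -0.7] op 0.55 g 0.0 t 1.7
(560, 13.5, 76, 77.5) -> [-0.26  0.06  7.37] [-0.002 -0.     0.005]
[348.65006139 245.33993338] [348.69091306 241.14296567]
```

View pics/s1c.png

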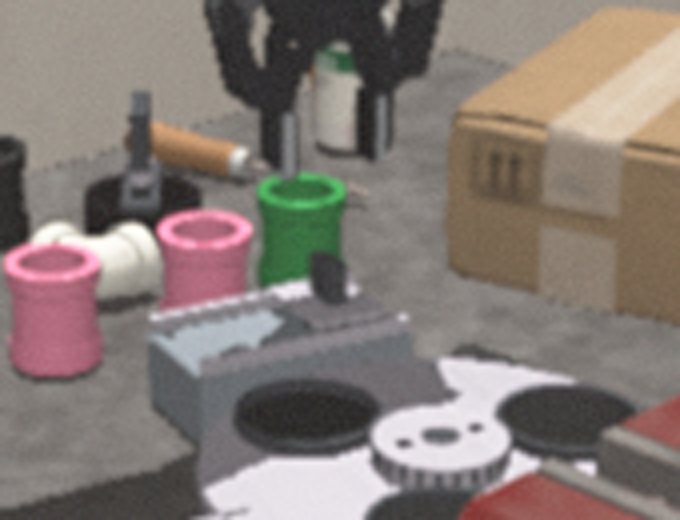

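>>> {"api": "servo_tool", "payload": {
  "plan": [
    [-0.2,0,5,0,0,0],
    [-0.2,0,7.3,0,0,0],
    [-0.2,0,7.3,0,0,0],
    [-0.2,0,7.3,0,0,0]
  ]
}}

```text
time_s: 2.25
eef_pos: [560.8, 15.2, 78.6]
ee_rot: [179.9, -0.0, 77.9]
ft_force: [0.0, -0.6, -0.2]
opening: 0.551
grasp_force: 0.0
```

>>> {"api": "servo_tool", "payload": {
  "plan": [
    [0,0,0,0,0,0],
    [0,0,0,0,0,0],
    [0,0,0,0,0,0],
    [0,0,0,0,0,0]
  ],
  "jaw": 0
}}

```text
time_s: 2.75
eef_pos: [561.2, 14.2, 78.5]
ee_rot: [179.9, -0.0, 77.8]
ft_force: [-0.4, 1.2, 5.4]
opening: 0.124
grasp_force: 59.3
```

>>> {"api": "servo_tool", "payload": {
  "plan": [
    [0,-1.2,0,0,0,0],
    [0,-2.6,0,0,0,0],
    [0,-4,0,0,0,0],
    [0,-5.4,0,0,0,0],
    [0,-5.4,0,0,0,0]
  ]
}}

```text
time_s: 3.38
eef_pos: [507.9, 26.4, 78.4]
ee_rot: [179.8, -0.1, 77.8]
ft_force: [0.3, 4.1, 6.8]
opening: 0.128
grasp_force: 61.0
```

>>> {"api": "servo_tool", "payload": {
  "plan": [
    [0,0,0,0,0,0],
    [0,0,0,0,0,0],
    [0,0,0,0,0,0]
  ],
  "jaw": 55
}}

```text
time_s: 3.75
eef_pos: [506.9, 25.5, 76.6]
ee_rot: [-179.9, 0.0, 77.8]
ft_force: [-0.3, -0.8, -0.3]
opening: 0.55
grasp_force: 0.0
```

>>> {"api": "servo_tool", "payload": {
  "plan": [
    [0,0,-6,0,0,0],
    [0,5,-10,0,0,0],
    [0,5,-12,0,0,0],
    [0,5,-12,0,0,0]
  ],
  "jaw": 0
}}

```text
time_s: 4.25
eef_pos: [557.6, 14.7, 198.3]
ee_rot: [179.9, -0.0, 77.8]
ft_force: [-0.8, -0.1, -1.0]
opening: -0.001
grasp_force: 0.0
```

```bash
python3 -c "
from h import *
go((560,13.5,100,77.5))
d=snap('side'); im=d['color']; t=snap('top')['color']
a=cv2.resize(im[175:305,268:438,::-1],(520,400),interpolation=2); b=cv2.resize(t[175:275,290:360,::-1],(280,400),interpolation=2)
cv2.imwrite('pics/s2.png',np.hstack([a,b]))
"
```

```text
now [557.6  14.7 198.3] [179.9  -0.   77.8] f [-0.8 -0.1 -1. ] op -0.001 g 0.0 t 4.25
(560, 13.5, 100, 77.5) -> [-0.07  0.24  9.83] [ 0.003 -0.     0.005]
```

View pics/s2.png

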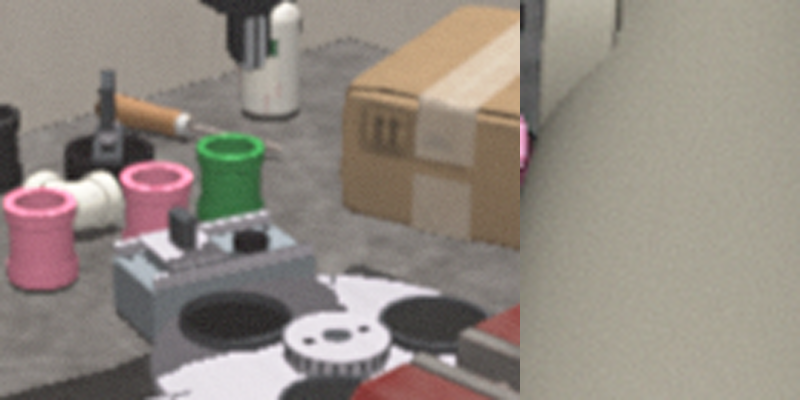

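The catch is open (tab at crop 183,230) and the button is exposed at crop (251,236).

```bash
python3 -c "
from h import *
d=snap('side')
b=onz(d,350.1,251.7,50.5); print(b); print(onz(d,268+183/520*170,175+208/400*130,79))
go((b[0],b[1],75,77.5))
"
```

```text
[562.86945242  11.72543759  50.5       ]
[515.8644199   31.71738818  79.        ]
now [555.   15.3 195.5] [-179.8    0.    77.8] f [-0.5 -0.5  0. ] op -0.002 g 0.0 t 4.4
(np.float64(562.8694524205476), np.float64(11.725437594035725), 75, 77.5) -> [-0.18  0.88 12.05] [-0.003  0.     0.006]
```

>>> {"api": "servo_tool", "payload": {
  "plan": [
    [-0.2,0.6,6,0,0,0],
    [-0.2,0.6,12,0,0,0],
    [-0.2,0.6,12,0,0,0],
    [-0.2,0.6,12.4,0,0,0],
    [-0.2,0.6,12.7,0,0,0]
  ]
}}

```text
time_s: 5.03
eef_pos: [563.5, 11.7, 72.3]
ee_rot: [179.8, -0.0, 77.8]
ft_force: [0.5, -0.9, 0.5]
opening: 0.0
grasp_force: 0.0
```

>>> {"api": "servo_tool", "payload": {
  "plan": [
    [0,0,0.2,0,0,0],
    [0,0,0.4,0,0,0],
    [0,0,0.6,0,0,0],
    [0,0,0.6,0,0,0]
  ]
}}

```text
time_s: 5.52
eef_pos: [562.4, 11.8, 64.5]
ee_rot: [179.9, -0.0, 77.8]
ft_force: [0.2, -0.1, 2.8]
opening: 0.003
grasp_force: 1.1
```

>>> {"api": "servo_tool", "payload": {
  "plan": [
    [0,0,0.2,0,0,0],
    [0,0,0.3,0,0,0],
    [0,0,0.4,0,0,0],
    [0,0,0.4,0,0,0]
  ]
}}

```text
time_s: 6.02
eef_pos: [562.5, 11.8, 62.3]
ee_rot: [179.9, -0.0, 77.8]
ft_force: [-4.1, 0.4, 16.0]
opening: -0.003
grasp_force: 8.4
```

>>> {"api": "servo_tool", "payload": {
  "plan": [
    [0,0,-6,0,0,0],
    [0,0,-10,0,0,0],
    [0,0,-10,0,0,0]
  ],
  "jaw": 40
}}

```text
time_s: 6.4
eef_pos: [563.9, 11.7, 163.4]
ee_rot: [179.6, -0.0, 77.8]
ft_force: [0.3, 0.7, 0.1]
opening: 0.398
grasp_force: 0.0
```

```bash
python3 -c "
from h import *
go((524,-242.5,150,107),(524,-242.5,66,107))
"
```

```text
now [563.9  11.7 163.4] [179.6  -0.   77.8] f [0.3 0.7 0.1] op 0.398 g 0.0 t 6.4
(524, -242.5, 150, 107) -> [-25.69   1.45   1.34] [ 0.006  0.001 -0.509]
(524, -242.5, 66, 107) -> [-25.69   1.4    9.74] [ 0.006  0.001 -0.509]
```

>>> {"api": "servo_tool", "payload": {
  "plan": [
    [-25.69,1.45,1.3,0,0,-0.509],
    [-25.69,1.45,1.3,0,0,-0.509],
    [-25.69,1.45,1.3,0,0,-0.509],
    [-25.69,1.45,1.3,0,0,-0.509],
    [-25.69,1.45,1.3,0,0,-0.509]
  ]
}}

```text
time_s: 7.02
eef_pos: [520.1, -245.2, 145.1]
ee_rot: [-179.9, -0.1, 106.7]
ft_force: [0.7, 1.1, -1.6]
opening: 0.403
grasp_force: 0.0
```

>>> {"api": "servo_tool", "payload": {
  "plan": [
    [0,0,0,0,0,0],
    [0,0,0,0,0,0]
  ]
}}

```text
time_s: 7.28
eef_pos: [521.6, -240.7, 146.4]
ee_rot: [-180.0, -0.1, 107.1]
ft_force: [-0.5, -0.4, -0.3]
opening: 0.397
grasp_force: 0.0
```

```bash
python3 -c "
from h import *
go((524,-242.5,66,107))
d=snap('top');im=d['color']; p=proj(d,[562,12,43.5]).astype(int); u,v=p
a=cv2.resize(im[v-40:v+60,u-50:u+30,::-1],(320,400),interpolation=2)
p=proj(d,[524,-242.5,76]).astype(int);print(p)
b=cv2.resize(im[p[1]-50:p[1]+50,p[0]-60:p[0]+60,::-1],(480,400),interpolation=2)
cv2.imwrite('pics/s3.png',np.hstack([a,b]))
"
```

```text
now [ 521.6 -240.7  146.4] [-1.800e+02 -1.000e-01  1.071e+02] f [-0.5 -0.4 -0.3] op 0.397 g 0.0 t 7.275
(524, -242.5, 66, 107) -> [-0.26  0.19  8.04] [-0.001 -0.002  0.001]
[457 224]
```

View pics/s3.png

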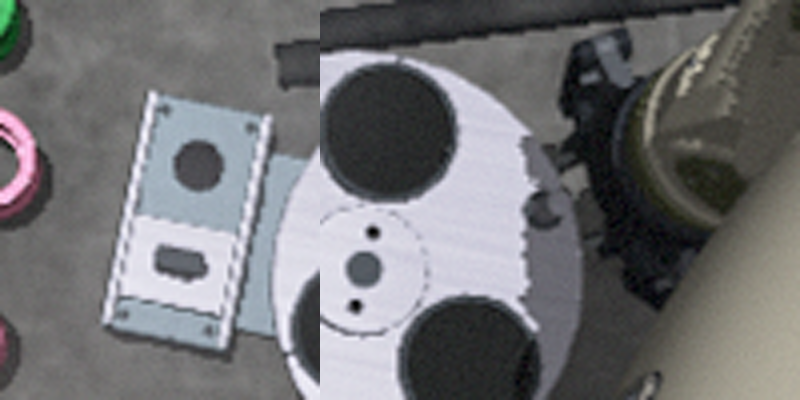

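>>> {"api": "servo_tool", "payload": {
  "plan": [
    [-0.2,0.2,5,0,0,0],
    [-0.2,0.2,7.9,0,0,0],
    [-0.2,0.2,7.9,0,0,0],
    [-0.2,0.2,7.9,0,0,0]
  ]
}}

```text
time_s: 7.82
eef_pos: [525.3, -243.0, 69.3]
ee_rot: [179.9, 0.1, 107.1]
ft_force: [1.4, 0.0, 0.4]
opening: 0.399
grasp_force: 0.0
```

>>> {"api": "servo_tool", "payload": {
  "plan": [
    [0,0,0,0,0,0],
    [0,0,0,0,0,0]
  ],
  "jaw": 24
}}

```text
time_s: 8.07
eef_pos: [525.1, -244.0, 69.4]
ee_rot: [179.9, 0.1, 107.0]
ft_force: [-0.4, -0.7, 0.3]
opening: 0.241
grasp_force: 0.0
```

>>> {"api": "servo_tool", "payload": {
  "plan": [
    [0.03,-0.73,0,0,0,0.07],
    [0.1,-1.45,0,0,0,0.14],
    [0.23,-2.16,0,0,0,0.21],
    [0.4,-2.87,0,0,0,0.28],
    [0.63,-3.56,0,0,0,0.349]
  ]
}}

```text
time_s: 8.7
eef_pos: [489.2, -248.2, 68.9]
ee_rot: [179.9, 0.0, 86.9]
ft_force: [1.9, 0.9, -0.6]
opening: 0.235
grasp_force: 0.9
```

>>> {"api": "servo_tool", "payload": {
  "plan": [
    [0.03,-0.73,0,0,0,0.07],
    [0.1,-1.45,0,0,0,0.14],
    [0.23,-2.16,0,0,0,0.21],
    [0.4,-2.87,0,0,0,0.28],
    [0.63,-3.56,0,0,0,0.349]
  ]
}}

```text
time_s: 9.32
eef_pos: [454.1, -240.3, 69.0]
ee_rot: [179.8, -0.0, 66.9]
ft_force: [2.2, 0.6, -1.5]
opening: 0.239
grasp_force: 0.9
```

```bash
python3 -c "
from h import *
s=status.sense();go()
c=np.array([493.5,-143]);v=s['eef_pos'][:2]-c;print(np.hypot(*v),np.degrees(np.arctan2(v[1],v[0])))
"
```

```text
now [ 454.1 -240.3   69. ] [179.8  -0.   66.9] f [ 2.2  0.6 -1.5] op 0.239 g 0.9 t 9.325
105.01702563036434 -112.04932204392327
```

>>> {"api": "servo_tool", "payload": {
  "plan": [
    [0.03,-0.73,0,0,0,0.07],
    [0.1,-1.45,0,0,0,0.14],
    [0.23,-2.16,0,0,0,0.21],
    [0.4,-2.87,0,0,0,0.28],
    [0.65,-3.62,0,0,0,0.355]
  ]
}}

```text
time_s: 9.95
eef_pos: [427.2, -223.7, 70.2]
ee_rot: [179.3, -0.1, 46.5]
ft_force: [8.4, -7.2, -3.6]
opening: 0.242
grasp_force: 4.5
```

>>> {"api": "servo_tool", "payload": {
  "plan": [
    [0,-0.1,0,0,0,0],
    [0,-0.1,0,0,0,0],
    [0,-0.1,0,0,0,0],
    [0,-0.1,0,0,0,0]
  ]
}}

```text
time_s: 10.45
eef_pos: [421.6, -219.0, 68.0]
ee_rot: [-180.0, -0.0, 46.7]
ft_force: [-1.4, -0.6, 0.1]
opening: 0.239
grasp_force: 0.0
```

>>> {"api": "servo_tool", "payload": {
  "plan": [
    [0,0,0,0,0,0],
    [0,0,0,0,0,0],
    [0,0,0,0,0,0]
  ],
  "jaw": 45
}}

```text
time_s: 10.82
eef_pos: [421.7, -219.0, 68.1]
ee_rot: [-180.0, -0.0, 46.7]
ft_force: [0.5, 0.0, 0.2]
opening: 0.45
grasp_force: 0.0
```

```bash
python3 -c "
from h import *
s=status.sense();go()
c=np.array([493.5,-143]);v=s['eef_pos'][:2]-c;print(np.hypot(*v),np.degrees(np.arctan2(v[1],v[0])))
"
```

```text
now [ 421.7 -219.    68.1] [-180.    -0.    46.7] f [0.5 0.  0.2] op 0.45 g 0.0 t 10.825
104.57532352514129 -133.3564007345617
```

>>> {"api": "servo_tool", "payload": {
  "plan": [
    [0,0,-6,0,0,0],
    [0,0,-12,0,0,0],
    [0,0,-12,0,0,0]
  ],
  "jaw": 60
}}

```text
time_s: 11.2
eef_pos: [424.4, -221.0, 193.1]
ee_rot: [179.5, -0.1, 46.7]
ft_force: [0.0, -0.8, -0.0]
opening: 0.601
grasp_force: 0.0
```

```bash
python3 -c "
from h import *
go()
d=snap('top');im=d['color']; e=snap('side')['color']
a=cv2.resize(im[150:230,180:260,::-1],(400,400),interpolation=2)
b=cv2.resize(im[175:315,330:470,::-1],(400,400),interpolation=2)
c=cv2.resize(e[185:265,205:365,::-1],(400,200),interpolation=2)
cv2.imwrite('pics/s4.png',np.vstack([np.hstack([a,b]),np.hstack([c,c*0])]))
"
```

```text
now [ 424.4 -221.   193.1] [ 1.795e+02 -1.000e-01  4.670e+01] f [ 0.  -0.8 -0. ] op 0.601 g 0.0 t 11.2
```

View pics/s4.png

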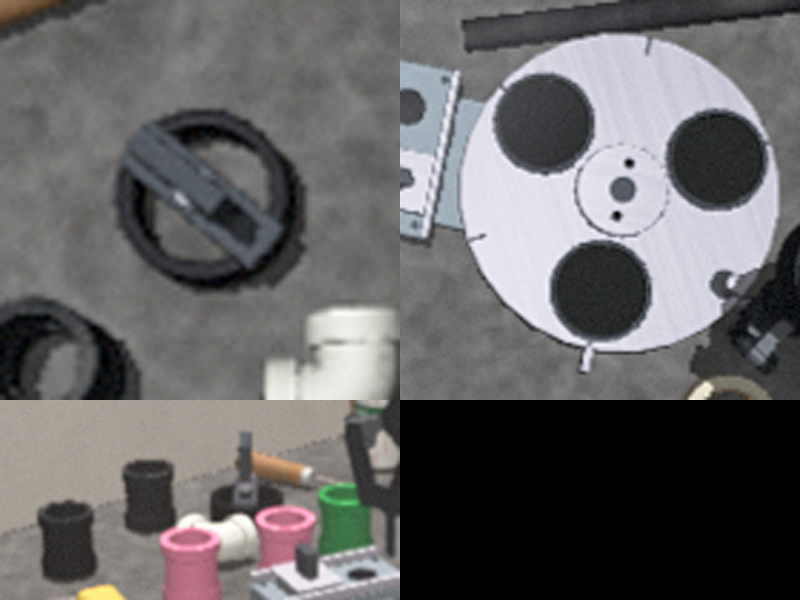

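```bash
python3 -c "
from h import *
d=snap('top');im=d['color']
q=lambda x,y,z:onz(d,180+(x+.5)/5-.5,150+(y+.5)/5-.5,z)
a=q(136,147,38);b=q(262,247,38);print(a,b,np.linalg.norm(a-b),(a+b)/2,np.degrees(np.arctan2(*(a-b)[1::-1])))
g=cv2.cvtColor(im,cv2.COLOR_RGB2GRAY); m=(g<75).astype(np.uint8); m[:, :195]=0; m[:,245:]=0; m[:168]=0; m[212:]=0
cs,_=cv2.findContours(m,cv2.RETR_EXTERNAL,cv2.CHAIN_APPROX_NONE);c=max(cs,key=cv2.contourArea);x=cv2.minEnclosingCircle(c);print(x,onz(d,*x[0],20))
for r in (0,):
  print('rim',[q(*k,30).round(1) for k in ((116,200),(300,200),(206,108),(206,288))])
g=cv2.resize(g[175:315,330:470],None,fx=4,fy=4,interpolation=2)
cs,_=cv2.findContours((g<60).astype(np.uint8),cv2.RETR_EXTERNAL,cv2.CHAIN_APPROX_NONE)
P=[]
for c in cs:
  A=cv2.contourArea(c)/16
  if 600<A<1000:
    e=cv2.fitEllipse(c); P.append(onz(d,330+(e[0][0]+.5)/4-.5,175+(e[0][1]+.5)/4-.5,42)[:2]); 
P=np.array(P);c=P.mean(0);print(c,P,[np.degrees(np.arctan2(*(p-c)[::-1])) for p in P])
cc=lambda x,y,z:onz(d,330+((x-400)+.5)*.35-.5,175+(y+.5)*.35-.5,z)
h1=cc(629,163,54);h2=cc(617,216,54);print('holes',h1,h2,(h1+h2)/2,np.degrees(np.arctan2(*(h1-h2)[1::-1])))
go(((a+b)[0]/2,(a+b)[1]/2,160,52))
"
```

```text
[638.99698521 284.3860144   38.        ] [594.10174571 230.37700616  38.        ] 70.23215432115136 [616.54936546 257.38151028  38.        ] 50.26478903576622
((222.34210205078125, 190.65789794921875), 20.152738571166992) [616.09937845 254.34686842  20.        ]
rim [array([617.5, 294.9,  30. ]), array([615.7, 215. ,  30. ]), array([657.2, 255.5,  30. ]), array([578.1, 256.1,  30. ])]
[ 443.39368212 -194.65725118] [[ 419.94853251 -124.55066915]
 [ 393.96368355 -243.81434107]
 [ 516.2688303  -215.60674331]] [np.float64(108.49104406023508), np.float64(-135.15860571440956), np.float64(-16.038408870079127)]
holes [ 512.94364177 -147.09912501   54.        ] [ 473.90412949 -136.78611821   54.        ] [ 493.42388563 -141.94262161   54.        ] -14.797698985808381
now [ 421.3 -218.7  187.4] [-179.9    0.    46.7] f [-0.3  0.2 -0. ] op 0.602 g 0.0 t 11.35
(np.float64(616.5493654585279), np.float64(257.3815102793589), 160, 52) -> [ 48.03 -18.47   2.76] [-0.001 -0.    -0.093]
```

>>> {"api": "servo_tool", "payload": {
  "plan": [
    [48,-18.4,2,0,0,-0.08],
    [48,-18.4,2,0,0,-0.08],
    [48,-18.4,2,0,0,-0.08],
    [48,-18.4,2,0,0,-0.08],
    [48,-18.4,2,0,0,-0.08]
  ]
}}

```text
time_s: 11.98
eef_pos: [539.8, 71.7, 173.7]
ee_rot: [-179.8, 0.1, 51.2]
ft_force: [1.1, -1.2, 0.4]
opening: 0.599
grasp_force: 0.0
```

```bash
python3 -c "
from h import *
go((616.5,257,160,51))"
```

```text
now [539.8  71.7 173.7] [-1.798e+02  1.000e-01  5.120e+01] f [ 1.1 -1.2  0.4] op 0.599 g 0.0 t 11.975
(616.5, 257, 160, 51) -> [19.26 -5.62  1.34] [-0.003  0.002  0.004]
```

>>> {"api": "servo_tool", "payload": {
  "plan": [
    [19.3,-5.6,1.4,0,0,0],
    [19.3,-5.6,1.4,0,0,0],
    [19.3,-5.6,1.4,0,0,0],
    [19.3,-5.6,1.4,0,0,0],
    [19.3,-5.6,1.4,0,0,0]
  ]
}}

```text
time_s: 12.6
eef_pos: [616.5, 255.6, 159.4]
ee_rot: [-179.9, 0.2, 51.3]
ft_force: [-0.7, -0.7, -0.8]
opening: 0.601
grasp_force: 0.0
```

```bash
python3 -c "
from h import *
go((616.5,257,75,51))"
```

```text
now [616.5 255.6 159.4] [-179.9    0.2   51.3] f [-0.7 -0.7 -0.8] op 0.601 g 0.0 t 12.6
(616.5, 257, 75, 51) -> [ 0.14 -0.06  8.44] [-0.002  0.004  0.006]
```

>>> {"api": "servo_tool", "payload": {
  "plan": [
    [0.1,0,5,0,0,0],
    [0.1,0,8.4,0,0,0],
    [0.1,0,8.4,0,0,0],
    [0.1,0,8.4,0,0,0]
  ]
}}

```text
time_s: 13.1
eef_pos: [618.8, 255.0, 79.4]
ee_rot: [180.0, -0.0, 51.2]
ft_force: [0.6, -0.6, 0.3]
opening: 0.6
grasp_force: 0.0
```

>>> {"api": "servo_tool", "payload": {
  "plan": [
    [0,0,0,0,0,0],
    [0,0,0,0,0,0],
    [0,0,0,0,0,0],
    [0,0,0,0,0,0]
  ],
  "jaw": 0
}}

```text
time_s: 13.6
eef_pos: [619.3, 256.3, 79.7]
ee_rot: [179.9, -0.1, 51.2]
ft_force: [-0.5, -1.1, 5.7]
opening: 0.13
grasp_force: 59.2
```

>>> {"api": "servo_tool", "payload": {
  "plan": [
    [0,0,-5,0,0,0],
    [0,0,-8,0,0,0],
    [0,0,-10,0,0,0],
    [0,0,-10,0,0,0]
  ]
}}

```text
time_s: 14.1
eef_pos: [619.2, 256.5, 179.7]
ee_rot: [179.9, -0.2, 51.3]
ft_force: [-0.5, -0.5, -3.0]
opening: 0.131
grasp_force: 58.7
```

```bash
python3 -c "
from h import *
go((493.5,-142.5,160,165))"
```

```text
now [619.2 256.5 179.7] [179.9  -0.2  51.3] f [-0.5 -0.5 -3. ] op 0.131 g 58.7 t 14.1
(493.5, -142.5, 160, 165) -> [-38.99  15.16   1.89] [ 0.004  0.    -1.985]
```

>>> {"api": "servo_tool", "payload": {
  "plan": [
    [-10,4,1,0,0,-0.9],
    [-20,8,1,0,0,-0.9],
    [-30,12,1,0,0,-0.9],
    [-39,15.2,1.9,0,0,-0.9],
    [-39,15.2,1.9,0,0,-0.9]
  ]
}}

```text
time_s: 14.72
eef_pos: [528.0, -31.5, 162.8]
ee_rot: [-179.9, -0.0, 102.5]
ft_force: [1.0, -0.6, -1.5]
opening: 0.132
grasp_force: 58.8
```

>>> {"api": "servo_tool", "payload": {
  "plan": [
    [0,0,0,0,0,-1.085],
    [0,0,0,0,0,-1.085],
    [0,0,0,0,0,-1.085],
    [0,0,0,0,0,-1.085],
    [0,0,0,0,0,-1.085]
  ]
}}

```text
time_s: 15.35
eef_pos: [528.6, -29.9, 162.7]
ee_rot: [-180.0, -0.2, 156.3]
ft_force: [-0.3, 0.1, -1.6]
opening: 0.133
grasp_force: 59.0
```

```bash
python3 -c "
from h import *
go((493.5,-142.5,120,165))"
```

```text
now [528.6 -29.9 162.7] [-180.    -0.2  156.3] f [-0.3  0.1 -1.6] op 0.133 g 59.0 t 15.35
(493.5, -142.5, 120, 165) -> [ -1.33 -11.72   4.28] [-0.    -0.003 -0.152]
```

>>> {"api": "servo_tool", "payload": {
  "plan": [
    [-1.3,-11.7,1,0,0,-0.152],
    [-1.3,-11.7,3,0,0,-0.152],
    [-1.3,-11.7,3.9,0,0,-0.152],
    [-1.3,-11.7,3.9,0,0,-0.152],
    [-1.3,-11.7,3.9,0,0,-0.152]
  ]
}}

```text
time_s: 15.98
eef_pos: [494.0, -141.3, 125.4]
ee_rot: [180.0, -0.0, 164.7]
ft_force: [-1.1, -0.0, -1.3]
opening: 0.131
grasp_force: 59.5
```

```bash
python3 -c "
from h import *
go((493.5,-142.5,121,165))
d=snap('side');im=d['color'];p=proj(d,[493,-143,60]).astype(int);print(p)
cv2.imwrite('pics/s5.png',cv2.resize(im[p[1]-55:p[1]+25,p[0]-50:p[0]+50,::-1],(750,600),interpolation=2))
"
```

```text
now [ 494.  -141.3  125.4] [180.   -0.  164.7] f [-1.1 -0.  -1.3] op 0.131 g 59.5 t 15.975
(493.5, -142.5, 121, 165) -> [ 0.02 -0.13  0.44] [ 0.    -0.    -0.005]
[376 281]
```

View pics/s5.png

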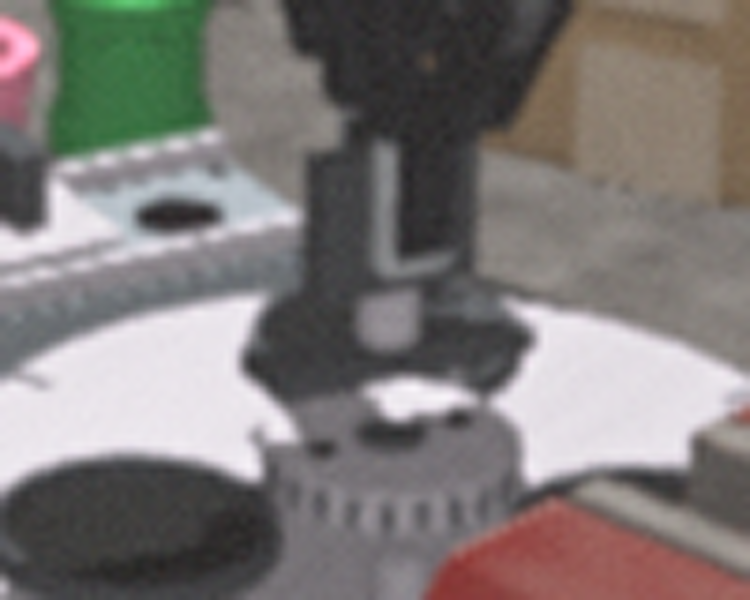

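```bash
python3 -c "
from h import *
d=snap('side')
print('stem pred',proj(d,[494,-141.3,91]),'tip axis',proj(d,[494,-141.3,66.7]))
q=lambda x,y:(326+(x+.5)/7.5-.5,226+(y+.5)/7.5-.5)
print('stem seen',q(390,320)); 
h1=onz(d,*q(320,448),54);h2=onz(d,*q(458,416),54);print(h1,h2,(h1+h2)/2,np.linalg.norm(h1-h2),np.degrees(np.arctan2(*(h2-h1)[1::-1])))
print('ring c',onz(d,*q(390,432),54), proj(d,[493.5,-142.5,54]),q(390,432))
print('bar ends pred', [np.multiply(proj(d,[494+s*36*np.cos(np.radians(164.7)),-141.3+s*36*np.sin(np.radians(164.7)),66.7+13])-[326,226],7.5) for s in (1,-1)])
"
```

```text
stem pred [376.71411396 266.80626993] tip axis [376.37911456 278.04826551]
stem seen (377.56666666666666, 268.23333333333335)
[ 477.88772492 -135.68851835   54.        ] [ 518.1307067  -145.85935226   54.        ] [ 498.00921581 -140.77393531   54.        ] 41.50835391368372 -14.183666376555513
ring c [ 498.07893063 -140.91037523   54.        ] [376.45068458 284.14249657] (377.56666666666666, 283.1666666666667)
bar ends pred [array([255.47655031, 371.74318974]), array([500.25377809, 319.66393814])]
```

>>> {"api": "servo_tool", "payload": {
  "plan": [
    [0,-0.08,0.5,0,0,0],
    [0,-0.08,0.9,0,0,-0.008],
    [0,-0.08,1.2,0,0,-0.008],
    [0,-0.08,1.4,0,0,-0.008],
    [0,-0.08,1.4,0,0,-0.008]
  ]
}}

```text
time_s: 16.7
eef_pos: [494.1, -142.9, 111.7]
ee_rot: [179.9, 0.1, 165.1]
ft_force: [0.9, 1.2, -0.8]
opening: 0.126
grasp_force: 59.7
```

>>> {"api": "servo_tool", "payload": {
  "plan": [
    [0,0,0.1,0,0,0],
    [0,0,0.2,0,0,0],
    [0,0,0.3,0,0,0],
    [0,0,0.3,0,0,0]
  ]
}}

```text
time_s: 17.2
eef_pos: [494.9, -142.6, 108.7]
ee_rot: [179.9, 0.1, 165.1]
ft_force: [4.1, 3.7, 0.4]
opening: 0.131
grasp_force: 59.9
```

>>> {"api": "servo_tool", "payload": {
  "plan": [
    [-0.03,0.05,0.1,0,0,0],
    [-0.03,0.05,0.2,0,0,0],
    [-0.03,0.05,0.3,0,0,0],
    [-0.03,0.05,0.3,0,0,0]
  ]
}}

```text
time_s: 17.7
eef_pos: [495.0, -142.4, 105.5]
ee_rot: [179.9, 0.1, 165.1]
ft_force: [4.7, 3.3, -0.3]
opening: 0.131
grasp_force: 59.9
```

>>> {"api": "servo_tool", "payload": {
  "plan": [
    [-0.05,0.05,0.1,0,0,0],
    [-0.05,0.05,0.1,0,0,0],
    [-0.05,0.05,0.1,0,0,0.1],
    [-0.05,0.05,0.1,0,0,0.2],
    [-0.05,0.05,0.1,0,0,0.3]
  ]
}}

```text
time_s: 18.32
eef_pos: [495.2, -141.7, 104.3]
ee_rot: [179.9, 0.0, 147.8]
ft_force: [4.6, 4.8, -1.1]
opening: 0.13
grasp_force: 59.5
```

```bash
python3 -c "
from h import *
go();print(status.sense()['ft_torque'])"
```

```text
now [ 495.2 -141.7  104.3] [179.9   0.  147.8] f [ 4.6  4.8 -1.1] op 0.13 g 59.5 t 18.325
[ 1.14464741 -1.26293574  0.08986547]
```

>>> {"api": "servo_tool", "payload": {
  "plan": [
    [-0.02,0.1,0,0,0,0.08],
    [-0.02,0.1,0,0,0,0.16],
    [-0.02,0.1,0,0,0,0.24],
    [-0.02,0.1,0,0,0,0.32],
    [-0.02,0.1,0,0,0,0.4]
  ]
}}

```text
time_s: 18.95
eef_pos: [495.4, -141.6, 104.3]
ee_rot: [-180.0, 0.0, 124.8]
ft_force: [2.1, 2.9, -0.6]
opening: 0.129
grasp_force: 59.7
```

```bash
python3 -c "
from h import *
go();print(status.sense()['ft_torque'])"
```

```text
now [ 495.4 -141.6  104.3] [-180.     0.   124.8] f [ 2.1  2.9 -0.6] op 0.129 g 59.7 t 18.95
[ 0.50248063 -0.83820271  0.09797393]
```

>>> {"api": "servo_tool", "payload": {
  "plan": [
    [0.01,0.05,0,0,0,0.09],
    [0.01,0.05,0,0,0,0.18],
    [0.01,0.05,0,0,0,0.27],
    [0.01,0.05,0,0,0,0.36],
    [0.01,0.05,0,0,0,0.45]
  ]
}}

```text
time_s: 19.58
eef_pos: [495.3, -141.7, 104.3]
ee_rot: [-179.9, 0.1, 99.0]
ft_force: [2.6, 0.9, 0.4]
opening: 0.131
grasp_force: 59.8
```

>>> {"api": "servo_tool", "payload": {
  "plan": [
    [0,0,0,0,0,0.07],
    [0,0,0,0,0,0.14],
    [0,0,0,0,0,0.21],
    [0,0,0,0,0,0.21]
  ]
}}

```text
time_s: 20.08
eef_pos: [495.1, -141.8, 104.2]
ee_rot: [-179.9, 0.1, 87.2]
ft_force: [1.6, 0.1, -0.9]
opening: 0.134
grasp_force: 59.8
```

```bash
python3 -c "
from h import *
go();print(status.sense()['ft_torque'])"
```

```text
now [ 495.1 -141.8  104.2] [-1.799e+02  1.000e-01  8.720e+01] f [ 1.6  0.1 -0.9] op 0.134 g 59.8 t 20.075
[-0.11560059 -0.34540052  0.02031492]
```

>>> {"api": "servo_tool", "payload": {
  "plan": [
    [0,0,0,0,0,0.03],
    [0,0,0,0,0,0.06],
    [0,0,0,0,0,0.09],
    [0,0,0,0,0,0.09]
  ]
}}

```text
time_s: 20.58
eef_pos: [495.2, -141.5, 104.2]
ee_rot: [-179.9, 0.1, 82.0]
ft_force: [-0.4, -4.2, -3.4]
opening: 0.133
grasp_force: 59.9
```

```bash
python3 -c "
from h import *
go();print(status.sense()['ft_torque'])"
```

```text
now [ 495.2 -141.5  104.2] [-1.799e+02  1.000e-01  8.200e+01] f [-0.4 -4.2 -3.4] op 0.133 g 59.9 t 20.575
[-0.90168092  0.05154865  0.74019187]
```

>>> {"api": "servo_tool", "payload": {
  "plan": [
    [0,0,0,0,0,-0.07],
    [0,0,0,0,0,-0.07],
    [0,0,-1.5,0,0,-0.07],
    [0,0,-4,0,0,-0.07],
    [0,0,-8,0,0,-0.07]
  ]
}}

```text
time_s: 21.2
eef_pos: [494.5, -140.2, 185.0]
ee_rot: [-179.8, -0.1, 86.0]
ft_force: [0.7, 0.1, -2.4]
opening: 0.128
grasp_force: 59.5
```

```bash
python3 -c "
from h import *
go((619.2,256.3,180,51.3))"
```

```text
now [ 494.5 -140.2  185. ] [-1.798e+02 -1.000e-01  8.600e+01] f [ 0.7  0.1 -2.4] op 0.128 g 59.5 t 21.2
(619.2, 256.3, 180, 51.3) -> [40.43  9.65  0.57] [-0.003 -0.001  0.605]
```

>>> {"api": "servo_tool", "payload": {
  "plan": [
    [40.4,9.6,0.5,0,0,0.605],
    [40.4,9.6,0.5,0,0,0.605],
    [40.4,9.6,0.5,0,0,0.605],
    [40.4,9.6,0.5,0,0,0.605],
    [40.4,9.6,0.5,0,0,0.605]
  ]
}}

```text
time_s: 21.82
eef_pos: [583.5, 140.4, 182.2]
ee_rot: [-180.0, -0.1, 51.2]
ft_force: [1.0, -0.9, -2.2]
opening: 0.129
grasp_force: 59.6
```

```bash
python3 -c "
from h import *
go((619.2,256.3,140,51.3))
t=snap('top')['color'];cv2.imwrite('pics/s6.png',cv2.resize(t[175:315,330:470,::-1],(500,500),interpolation=2))"
```

```text
now [583.5 140.4 182.2] [-1.80e+02 -1.00e-01  5.12e+01] f [ 1.  -0.9 -2.2] op 0.129 g 59.6 t 21.825
(619.2, 256.3, 140, 51.3) -> [11.27 -4.47  4.23] [-0.    -0.001 -0.001]
```

View pics/s6.png

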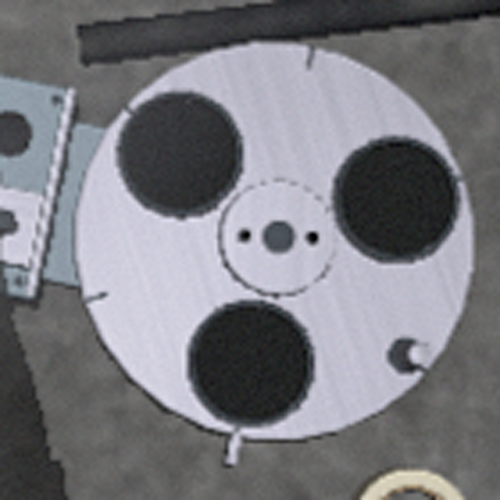

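Ring holes now lie horizontal at crop (244,235) and (312,237), so the ring is about 80° on, at its stop. The cups are at (180,154), (397,199) and (251,362), and the peg is one station on.

>>> {"api": "servo_tool", "payload": {
  "plan": [
    [6,-2.2,1,0,0,0],
    [11.3,-4.5,2,0,0,0],
    [11.3,-4.5,4.2,0,0,0],
    [11.3,-4.5,4.2,0,0,0],
    [11.3,-4.5,4.2,0,0,0]
  ]
}}

```text
time_s: 22.5
eef_pos: [618.8, 254.0, 140.0]
ee_rot: [-180.0, -0.0, 51.3]
ft_force: [0.1, 0.0, -1.9]
opening: 0.128
grasp_force: 59.5
```

```bash
python3 -c "
from h import *
go((619.2,256.3,80,51.3))"
```

```text
now [618.8 254.  140. ] [-180.    -0.    51.3] f [ 0.1  0.  -1.9] op 0.128 g 59.5 t 22.5
(619.2, 256.3, 80, 51.3) -> [ 0.21 -0.11  6.  ] [-0. -0. -0.]
```

>>> {"api": "servo_tool", "payload": {
  "plan": [
    [0.2,-0.1,3,0,0,0],
    [0.2,-0.1,5,0,0,0],
    [0.2,-0.1,5.6,0,0,0],
    [0.2,-0.1,5.9,0,0,0],
    [0.2,-0.1,5.9,0,0,0]
  ]
}}

```text
time_s: 23.12
eef_pos: [620.0, 256.5, 81.2]
ee_rot: [180.0, -0.1, 51.3]
ft_force: [-1.3, -0.3, -1.3]
opening: 0.128
grasp_force: 59.6
```

>>> {"api": "servo_tool", "payload": {
  "plan": [
    [0,0,0,0,0,0],
    [0,0,0.05,0,0,0]
  ]
}}

```text
time_s: 23.38
eef_pos: [619.7, 256.8, 80.1]
ee_rot: [180.0, -0.1, 51.3]
ft_force: [0.3, 0.7, -2.0]
opening: 0.129
grasp_force: 59.6
```

>>> {"api": "servo_tool", "payload": {
  "plan": [
    [0,0,0.05,0,0,0],
    [0,0,0.1,0,0,0],
    [0,0,0.15,0,0,0],
    [0,0,0.15,0,0,0]
  ]
}}

```text
time_s: 23.88
eef_pos: [619.6, 256.8, 79.7]
ee_rot: [179.9, -0.1, 51.3]
ft_force: [-3.8, -1.0, 7.9]
opening: 0.129
grasp_force: 61.2
```

>>> {"api": "servo_tool", "payload": {
  "plan": [
    [0,0,0,0,0,0],
    [0,0,0,0,0,0],
    [0,0,0,0,0,0]
  ],
  "jaw": 55
}}

```text
time_s: 24.25
eef_pos: [619.3, 256.7, 77.7]
ee_rot: [-180.0, 0.0, 51.3]
ft_force: [-0.2, 0.2, -0.4]
opening: 0.549
grasp_force: 0.0
```

>>> {"api": "servo_tool", "payload": {
  "plan": [
    [0,0,-3,0,0,0],
    [0,0,-8,0,0,0],
    [0,0,-12,0,0,0],
    [0,0,-12,0,0,0]
  ]
}}

```text
time_s: 24.75
eef_pos: [621.5, 257.4, 202.4]
ee_rot: [179.7, -0.4, 51.4]
ft_force: [0.1, -0.2, -0.7]
opening: 0.547
grasp_force: 0.0
```

```bash
python3 -c "
from h import *
d=snap('top');e=snap('side')
a=cv2.resize(d['color'][150:310,170:290,::-1],(450,600),interpolation=2)
b=cv2.resize(e['color'][190:270,205:275,::-1],(350,400),interpolation=2)
cv2.imwrite('pics/s7.png',np.hstack([a,np.vstack([b,np.zeros((200,350,3),np.uint8)])]));go()"
```

```text
now [619.5 256.7 197.9] [180.   -0.   51.3] f [-0.4 -1.  -0.6] op 0.551 g 0.0 t 24.85
```

View pics/s7.png

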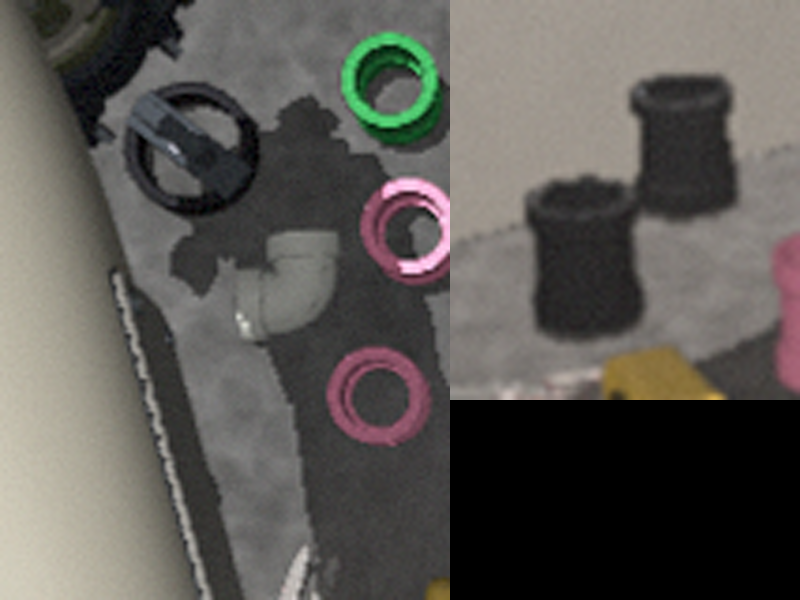

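```bash
python3 -c "
from h import *
d=imaging.get_image('top'); e=imaging.get_image('side')
for n,b in(('top0 B',(209.2,280.8)),): print(n,[onz(d,*b,z).round(1) for z in (50,60)])
g=cv2.cvtColor(e['color'],cv2.COLOR_RGB2GRAY)[190:265,215:275]; 
cs,_=cv2.findContours((g<62).astype(np.uint8),cv2.RETR_EXTERNAL,cv2.CHAIN_APPROX_SIMPLE)
for c in cs:
  if cv2.contourArea(c)>200:
    x,y,w,h=cv2.boundingRect(c);x+=215;y+=190;print(x,y,w,h)
    for z in (50,60):
      # front-bottom of base: near edge of base circle is ~27mm nearer than centre
      f=onz(e,x+w/2,y+h,0); dirv=f[:2]-e['position'][:2]; dirv/=np.linalg.norm(dirv); c0=f[:2]+27*dirv
      t=onz(e,x+w/2,y,z)[:2]-27*dirv; print(z,'base c',c0.round(1),'top c',t.round(1),'diam',w/K(e)*np.linalg.norm(np.append(c0,30)-e['position']))
"
```

```text
top0 B [array([419.4, 277.9,  50. ]), array([419.3, 275.8,  60. ])]
221 206 41 52
50 base c [434.  257.2] top c [528.4 395.5] diam 98.09767135345267
60 base c [434.  257.2] top c [513.8 371.8] diam 98.09767135345267
```

```bash
python3 -c "
from h import *
e=imaging.get_image('side')
for u,vb,vt in ((232,257.3,225),(252,232.5,205)):
  f=onz(e,u,vb,0); k=f[:2]-e['position'][:2]; k/=np.linalg.norm(k); print('base',(f[:2]+27*k).round(),[ (onz(e,u,vt,z)[:2]-27*k).round() for z in (50,60)])
go((500,330,200,137),(419.5,276,200,137),(450,-100,250,100))"
```

```text
base [419. 275.] [array([437., 296.]), array([424., 274.])]
base [541. 372.] [array([553., 384.]), array([538., 361.])]
now [618.5 256.4 196. ] [-1.799e+02  1.000e-01  5.130e+01] f [-0.7 -0.1  0.3] op 0.55 g 0.0 t 25.0
(500, 330, 200, 137) -> [ -1.65 -13.85  -0.37] [-3.000e-03  1.000e-03 -1.495e+00]
(419.5, 276, 200, 137) -> [-10.9  -16.76  -0.34] [-3.000e-03  1.000e-03 -1.495e+00]
(450, -100, 250, 100) -> [-38.37   9.1   -5.32] [-0.003  0.002 -0.849]
```

>>> {"api": "servo_tool", "payload": {
  "plan": [
    [-10.9,-16.7,0,0,0,-1.495],
    [-10.9,-16.7,0,0,0,-1.495],
    [-10.9,-16.7,0,0,0,-1.495],
    [-10.9,-16.7,0,0,0,-1.495],
    [-10.9,-16.7,0,0,0,-1.495]
  ],
  "jaw": 100
}}

```text
time_s: 25.62
eef_pos: [418.4, 275.7, 197.0]
ee_rot: [-179.9, 0.0, 105.5]
ft_force: [1.3, -0.2, -0.6]
opening: 1.001
grasp_force: 0.0
```

```bash
python3 -c "
from h import *
go((419.5,275.5,120,137))"
```

```text
now [418.4 275.7 197. ] [-179.9    0.   105.5] f [ 1.3 -0.2 -0.6] op 1.001 g 0.0 t 25.625
(419.5, 275.5, 120, 137) -> [-0.05  0.12  7.7 ] [-0.002 -0.    -0.55 ]
```

>>> {"api": "servo_tool", "payload": {
  "plan": [
    [0,0.1,2,0,0,-0.55],
    [0,0.1,5,0,0,-0.55],
    [0,0.1,7.7,0,0,-0.55],
    [0,0.1,7.7,0,0,-0.55],
    [0,0.1,7.7,0,0,-0.55]
  ]
}}

```text
time_s: 26.25
eef_pos: [421.8, 276.1, 121.2]
ee_rot: [-180.0, -0.0, 136.4]
ft_force: [0.5, 0.3, 0.1]
opening: 0.999
grasp_force: 0.0
```

```bash
python3 -c "
from h import *
go((419.5,275.5,38,137))
d=snap('top');e=snap('side')
a=cv2.resize(d['color'][150:350,150:300,::-1],(450,600),interpolation=2)
b=cv2.resize(e['color'][180:280,205:275,::-1],(350,500),interpolation=2)
cv2.imwrite('pics/s8.png',np.hstack([a,np.vstack([b,np.zeros((100,350,3),np.uint8)])]))"
```

```text
now [421.8 276.1 121.2] [-180.    -0.   136.4] f [0.5 0.3 0.1] op 0.999 g 0.0 t 26.25
(419.5, 275.5, 38, 137) -> [ 0.12 -0.21  8.32] [-0.   -0.   -0.01]
```

View pics/s8.png

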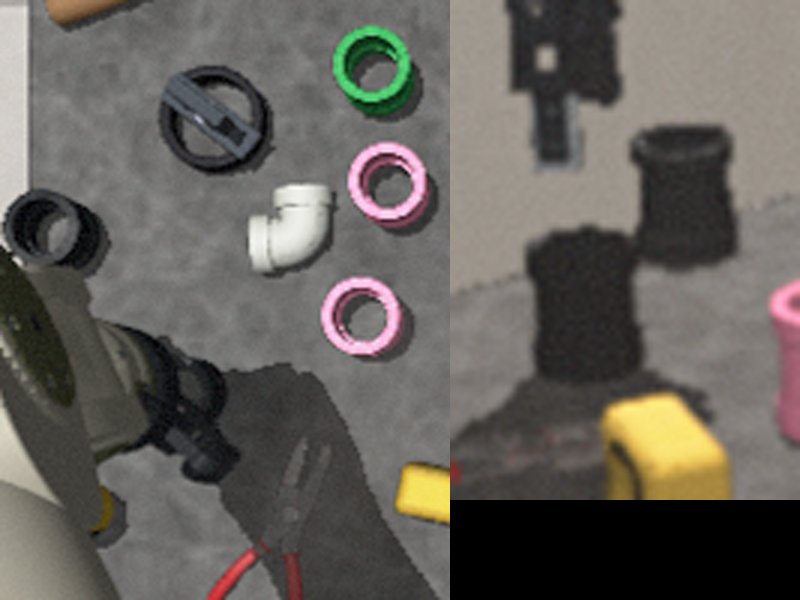

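```bash
python3 -c "
from h import *
d=imaging.get_image('top'); print('A',onz(d,164.7,226,60)); e=imaging.get_image('side'); print(proj(e,[421.8,276.1,110]), 205+(555-450)/5, proj(e,onz(d,164.7,226,60)))
go()"
```

```text
A [536.2948805  368.57658501  60.        ]
[229.57748444 209.28986592] 226.0 [249.83757933 207.91249176]
now [422.5 276.5 122. ] [179.9   0.  136.5] f [-0.1  0.2 -0.4] op 1.0 g 0.0 t 26.45
```

>>> {"api": "servo_tool", "payload": {
  "plan": [
    [0.1,-0.2,4,0,0,0],
    [0.1,-0.2,8.2,0,0,0],
    [0.1,-0.2,8.2,0,0,0],
    [0.1,-0.2,8.2,0,0,0]
  ]
}}

```text
time_s: 26.95
eef_pos: [420.6, 275.8, 40.4]
ee_rot: [179.9, 0.0, 136.6]
ft_force: [0.3, 0.7, 0.6]
opening: 1.0
grasp_force: 0.0
```

>>> {"api": "servo_tool", "payload": {
  "plan": [
    [0,0,0,0,0,0],
    [0,0,0,0,0,0],
    [0,0,0,0,0,0],
    [0,0,0,0,0,0]
  ],
  "jaw": 0
}}

```text
time_s: 27.45
eef_pos: [421.1, 275.9, 40.9]
ee_rot: [179.8, 0.1, 136.6]
ft_force: [-1.3, -1.1, 7.8]
opening: 0.601
grasp_force: 60.9
```

>>> {"api": "servo_tool", "payload": {
  "plan": [
    [0,0,-5,0,0,0],
    [0,0,-10,0,0,0],
    [0,0,-12,0,0,0],
    [0,0,-12,0,0,0]
  ]
}}

```text
time_s: 27.95
eef_pos: [421.1, 276.0, 161.2]
ee_rot: [179.7, 0.1, 136.6]
ft_force: [0.2, 0.4, -0.9]
opening: 0.601
grasp_force: 62.7
```

```bash
python3 -c "
from h import *
go((546.2,-86.1,160,136.6))"
```

```text
now [421.1 276.  161.2] [1.797e+02 1.000e-01 1.366e+02] f [ 0.2  0.4 -0.9] op 0.601 g 62.7 t 27.95
(546.2, -86.1, 160, 136.6) -> [-33.98 -17.7    0.1 ] [ 0.005  0.002 -0.   ]
```

>>> {"api": "servo_tool", "payload": {
  "plan": [
    [-6,-3,0,0,0,0],
    [-11.5,-6,0,0,0,0],
    [-17,-9,0,0,0,0],
    [-22.5,-12,0,0,0,0],
    [-28,-15,0,0,0,0]
  ]
}}

```text
time_s: 28.58
eef_pos: [517.8, -22.9, 157.5]
ee_rot: [-180.0, -0.1, 136.6]
ft_force: [-0.3, 0.2, -0.1]
opening: 0.603
grasp_force: 62.8
```

>>> {"api": "servo_tool", "payload": {
  "plan": [
    [-3,-1.6,0,0,0,0],
    [-6,-2.7,0,0,0,0],
    [-6,-2.7,0,0,0,0],
    [-6,-2.7,0,0,0,0]
  ]
}}

```text
time_s: 29.08
eef_pos: [542.2, -81.5, 157.6]
ee_rot: [-179.9, -0.2, 136.6]
ft_force: [0.8, 0.4, -1.1]
opening: 0.605
grasp_force: 62.8
```

```bash
python3 -c "
from h import *
go((546.2,-86.1,85,136.6))"
```

```text
now [542.2 -81.5 157.6] [-179.9   -0.2  136.6] f [ 0.8  0.4 -1.1] op 0.605 g 62.8 t 29.075
(546.2, -86.1, 85, 136.6) -> [-0.63 -0.06  7.26] [-0.001 -0.003 -0.001]
```

>>> {"api": "servo_tool", "payload": {
  "plan": [
    [-0.6,0,3,0,0,0],
    [-0.6,0,6,0,0,0],
    [-0.6,0,7,0,0,0],
    [-0.6,0,7.3,0,0,0],
    [-0.6,0,7.3,0,0,0]
  ]
}}

```text
time_s: 29.7
eef_pos: [548.1, -85.9, 86.7]
ee_rot: [180.0, 0.1, 136.6]
ft_force: [-0.3, 0.9, -0.6]
opening: 0.604
grasp_force: 62.8
```

>>> {"api": "servo_tool", "payload": {
  "plan": [
    [0,0,0.1,0,0,0],
    [0,0,0.2,0,0,0],
    [0,0,0.2,0,0,0]
  ]
}}

```text
time_s: 30.08
eef_pos: [547.8, -86.2, 84.2]
ee_rot: [180.0, 0.0, 136.6]
ft_force: [-0.4, -0.5, -0.7]
opening: 0.6
grasp_force: 62.8
```

>>> {"api": "servo_tool", "payload": {
  "plan": [
    [0,0,0.1,0,0,0],
    [0,0,0.15,0,0,0],
    [0,0,0.15,0,0,0]
  ]
}}

```text
time_s: 30.45
eef_pos: [547.9, -86.2, 82.9]
ee_rot: [180.0, 0.0, 136.6]
ft_force: [-1.6, -0.6, 5.4]
opening: 0.6
grasp_force: 63.1
```

>>> {"api": "servo_tool", "payload": {
  "plan": [
    [0,0,0,0,0,0],
    [0,0,0,0,0,0],
    [0,0,0,0,0,0]
  ],
  "jaw": 85
}}

```text
time_s: 30.82
eef_pos: [547.6, -86.1, 82.2]
ee_rot: [-180.0, -0.0, 136.6]
ft_force: [-0.4, 0.7, 0.7]
opening: 0.849
grasp_force: 0.0
```

>>> {"api": "servo_tool", "payload": {
  "plan": [
    [0,0,-4,0,0,0],
    [0,0,-9,0,0,0],
    [0,0,-12,0,0,0],
    [0,0,-12,0,0,0]
  ],
  "jaw": 100
}}

```text
time_s: 31.32
eef_pos: [549.4, -86.6, 205.3]
ee_rot: [179.9, 0.3, 136.6]
ft_force: [-0.3, 0.5, -0.4]
opening: 0.997
grasp_force: 0.0
```

```bash
python3 -c "
from h import *
go((536.5,368,205,136.6))"
```

```text
now [549.4 -86.6 205.3] [179.9   0.3 136.6] f [-0.3  0.5 -0.4] op 0.997 g 0.0 t 31.325
(536.5, 368, 205, 136.6) -> [32.19 32.13 -0.05] [ 0.003  0.005 -0.   ]
```

>>> {"api": "servo_tool", "payload": {
  "plan": [
    [32.2,32.1,0,0,0,0],
    [32.2,32.1,0,0,0,0],
    [32.2,32.1,0,0,0,0],
    [32.2,32.1,0,0,0,0],
    [32.2,32.1,0,0,0,0]
  ]
}}

```text
time_s: 31.95
eef_pos: [537.8, 228.0, 201.0]
ee_rot: [-179.9, -0.0, 136.6]
ft_force: [0.7, -0.5, -0.0]
opening: 1.002
grasp_force: 0.0
```

```bash
python3 -c "
from h import *
go((536.5,368,120,136.6))"
```

```text
now [537.8 228.  201. ] [-179.9   -0.   136.6] f [ 0.7 -0.5 -0. ] op 1.002 g 0.0 t 31.95
(536.5, 368, 120, 136.6) -> [ 9.71 10.09  8.1 ] [-0.001 -0.001 -0.001]
```

>>> {"api": "servo_tool", "payload": {
  "plan": [
    [9.7,10.1,3,0,0,0],
    [9.7,10.1,6,0,0,0],
    [9.7,10.1,8,0,0,0],
    [9.7,10.1,8,0,0,0],
    [9.7,10.1,8,0,0,0]
  ]
}}

```text
time_s: 32.58
eef_pos: [537.4, 365.6, 122.1]
ee_rot: [-179.9, -0.0, 136.6]
ft_force: [0.2, -0.5, -0.4]
opening: 0.994
grasp_force: 0.0
```

```bash
python3 -c "
from h import *
go((536.8,367.5,40,136.6))
e=snap('side');d=snap('top')
b=cv2.resize(e['color'][170:270,205:285,::-1],(400,500),interpolation=2)
t=cv2.resize(d['color'][175:275,350:470,::-1],(400,333),interpolation=2); t=np.vstack([t,np.zeros((167,400,3),np.uint8)])
cv2.imwrite('pics/s9.png',np.hstack([b,t]))"
```

```text
now [537.4 365.6 122.1] [-179.9   -0.   136.6] f [ 0.2 -0.5 -0.4] op 0.994 g 0.0 t 32.575
(536.8, 367.5, 40, 136.6) -> [0.17 0.11 8.21] [-0.001 -0.    -0.001]
```

View pics/s9.png

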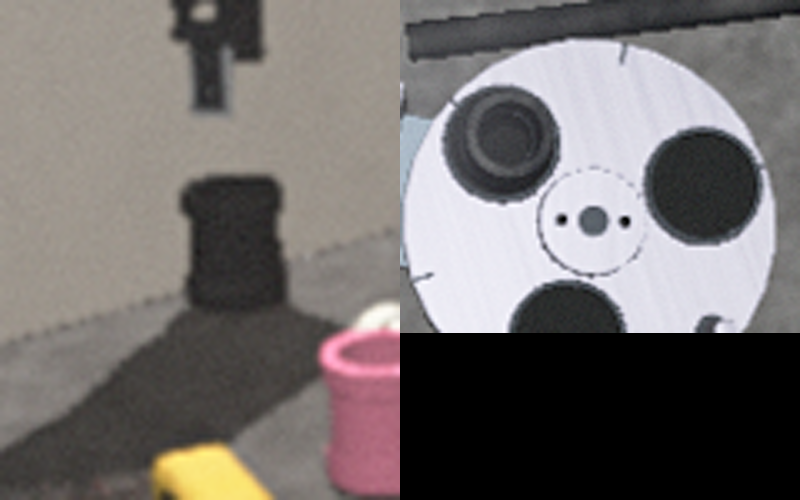

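Fitting B stands in its cup at crop (507,137). Fitting A is under the gripper at (235,240).

>>> {"api": "servo_tool", "payload": {
  "plan": [
    [0.2,0.1,4,0,0,0],
    [0.2,0.1,8.2,0,0,0],
    [0.2,0.1,8.2,0,0,0],
    [0.2,0.1,8.2,0,0,0]
  ]
}}

```text
time_s: 33.17
eef_pos: [538.3, 368.3, 42.7]
ee_rot: [179.8, 0.1, 136.5]
ft_force: [1.1, 0.0, 1.6]
opening: 1.002
grasp_force: 0.0
```

>>> {"api": "servo_tool", "payload": {
  "plan": [
    [0,0,0,0,0,0],
    [0,0,0,0,0,0],
    [0,0,0,0,0,0],
    [0,0,0,0,0,0]
  ],
  "jaw": 0
}}

```text
time_s: 33.67
eef_pos: [538.1, 369.0, 42.8]
ee_rot: [179.8, 0.1, 136.6]
ft_force: [-0.6, -0.7, 6.9]
opening: 0.611
grasp_force: 61.2
```

>>> {"api": "servo_tool", "payload": {
  "plan": [
    [0,0,-5,0,0,0],
    [0,0,-10,0,0,0],
    [0,0,-12,0,0,0],
    [0,0,-12,0,0,0]
  ]
}}

```text
time_s: 34.17
eef_pos: [538.2, 369.2, 163.3]
ee_rot: [179.7, 0.1, 136.6]
ft_force: [-0.1, 0.1, -0.5]
opening: 0.607
grasp_force: 62.8
```

```bash
python3 -c "
from h import *
go((420.6,-125.3,165,136.6))"
```

```text
now [538.2 369.2 163.3] [1.797e+02 1.000e-01 1.366e+02] f [-0.1  0.1 -0.5] op 0.607 g 62.8 t 34.175
(420.6, -125.3, 165, 136.6) -> [-25.45 -44.    -0.35] [ 0.005  0.002 -0.   ]
```

>>> {"api": "servo_tool", "payload": {
  "plan": [
    [-3,-5,0,0,0,0],
    [-6,-10.3,0,0,0,0],
    [-9,-15.6,0,0,0,0],
    [-12,-21,0,0,0,0],
    [-15,-26,0,0,0,0]
  ]
}}

```text
time_s: 34.8
eef_pos: [465.2, 74.8, 159.0]
ee_rot: [-179.9, -0.1, 136.6]
ft_force: [1.1, 0.4, -0.7]
opening: 0.604
grasp_force: 63.0
```

>>> {"api": "servo_tool", "payload": {
  "plan": [
    [-3,-5,0,0,0,0],
    [-6,-10.3,0,0,0,0],
    [-8.5,-15,0,0,0,0],
    [-10.4,-18,0,0,0,0],
    [-10.4,-18,0,0,0,0]
  ]
}}

```text
time_s: 35.42
eef_pos: [417.7, -127.5, 159.2]
ee_rot: [-180.0, -0.1, 136.3]
ft_force: [-0.2, 0.6, -0.8]
opening: 0.604
grasp_force: 63.0
```

```bash
python3 -c "
from h import *
go((420.6,-125.3,88,136.6))"
```

```text
now [ 417.7 -127.5  159.2] [-1.800e+02 -1.000e-01  1.363e+02] f [-0.2  0.6 -0.8] op 0.604 g 63.0 t 35.425
(420.6, -125.3, 88, 136.6) -> [-0.07  0.36  7.12] [-0.001 -0.002 -0.005]
```

Floor contact is expected at TCP z ≈ 84.8.

>>> {"api": "servo_tool", "payload": {
  "plan": [
    [-0.1,0.2,3,0,0,0],
    [-0.1,0.2,6,0,0,0],
    [-0.1,0.2,7,0,0,0],
    [-0.1,0.2,7.2,0,0,0],
    [-0.1,0.2,7.2,0,0,0]
  ]
}}

```text
time_s: 36.05
eef_pos: [421.5, -124.9, 89.0]
ee_rot: [180.0, 0.0, 136.6]
ft_force: [0.5, -1.0, -0.6]
opening: 0.607
grasp_force: 63.0
```

>>> {"api": "servo_tool", "payload": {
  "plan": [
    [0,0,0.1,0,0,0],
    [0,0,0.2,0,0,0],
    [0,0,0.3,0,0,0],
    [0,0,0.3,0,0,0]
  ]
}}

```text
time_s: 36.55
eef_pos: [420.9, -125.0, 85.4]
ee_rot: [180.0, -0.0, 136.6]
ft_force: [-0.2, -0.7, -0.8]
opening: 0.609
grasp_force: 63.0
```

>>> {"api": "servo_tool", "payload": {
  "plan": [
    [0,0,0.07,0,0,0],
    [0,0,0.12,0,0,0],
    [0,0,0.12,0,0,0]
  ]
}}

```text
time_s: 36.92
eef_pos: [421.2, -125.2, 84.7]
ee_rot: [180.0, 0.0, 136.6]
ft_force: [-0.2, 1.0, 4.9]
opening: 0.606
grasp_force: 63.4
```

>>> {"api": "servo_tool", "payload": {
  "plan": [
    [0,0,0,0,0,0],
    [0,0,0,0,0,0],
    [0,0,0,0,0,0]
  ],
  "jaw": 85
}}

```text
time_s: 37.3
eef_pos: [420.9, -124.9, 84.1]
ee_rot: [180.0, -0.0, 136.6]
ft_force: [0.4, 0.3, -0.7]
opening: 0.851
grasp_force: 0.0
```

>>> {"api": "servo_tool", "payload": {
  "plan": [
    [0,0,-4,0,0,0],
    [0,0,-9,0,0,0],
    [0,0,-13,0,0,0],
    [0,0,-13,0,0,0]
  ]
}}

```text
time_s: 37.8
eef_pos: [422.9, -126.0, 217.3]
ee_rot: [179.9, 0.4, 136.6]
ft_force: [-0.7, 0.3, -0.4]
opening: 0.851
grasp_force: 0.0
```

```bash
python3 -c "
from h import *
go((400,250,260,136.6))"
```

```text
now [ 422.9 -126.   217.3] [179.9   0.4 136.6] f [-0.7  0.3 -0.4] op 0.851 g 0.0 t 37.8
(400, 250, 260, 136.6) -> [27.48 25.74 -4.39] [ 0.002  0.006 -0.   ]
```

Move the arm back towards its start so the whole bench can be checked, including for a third fitting.

>>> {"api": "servo_tool", "payload": {
  "plan": [
    [28,26,-4.4,0,0,0],
    [28,26,-4.4,0,0,0],
    [28,26,-4.4,0,0,0],
    [28,26,-4.4,0,0,0],
    [28,26,-4.4,0,0,0]
  ]
}}

```text
time_s: 38.42
eef_pos: [400.1, 186.6, 249.1]
ee_rot: [-179.9, -0.0, 136.6]
ft_force: [1.5, -0.2, -0.3]
opening: 0.848
grasp_force: 0.0
```

>>> {"api": "servo_tool", "payload": {
  "plan": [
    [28,4,-2,0,0,0],
    [28,4,-2,0,0,0],
    [28,4,-2,0,0,0],
    [28,4,-2,0,0,0],
    [28,4,-2,0,0,0]
  ]
}}

```text
time_s: 39.05
eef_pos: [222.7, 407.8, 268.8]
ee_rot: [-179.9, -0.0, 136.7]
ft_force: [-0.1, 0.1, 0.2]
opening: 0.855
grasp_force: 0.0
```

```bash
python3 -c "
from h import *
go(); d=snap('top','top9.png'); e=snap('side')
cv2.imwrite('pics/f.png',np.hstack([cv2.resize(d['color'][140:340,150:470,::-1],(800,500),interpolation=2)[:, :]]))
"
```

```text
now [222.7 407.8 268.8] [-179.9   -0.   136.7] f [-0.1  0.1  0.2] op 0.855 g 0.0 t 39.05
```

View pics/f.png

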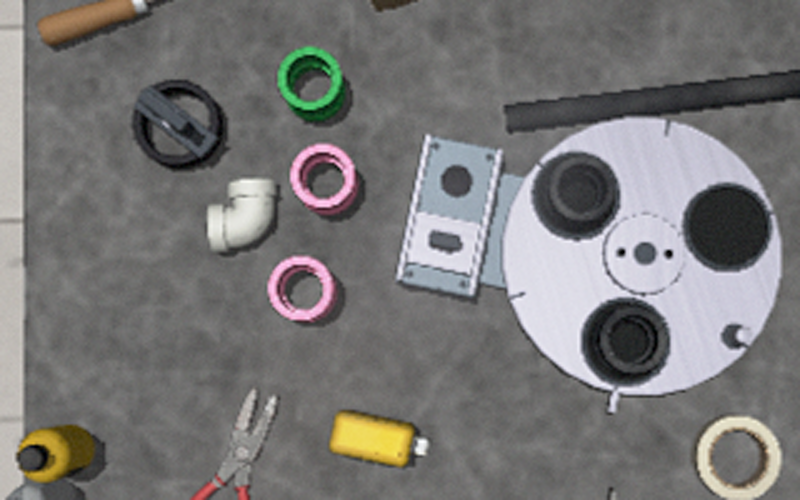

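Both fittings stand in cups, at crop (577,190) and (633,340). The spanner is on its holder at (178,122), the catch is open, the ring is at its stop, and no third black fitting is visible.

```bash
python3 -c "
from h import *
print(ticket.job_done())"
```

```text
the job is handed in; nothing more can be done
None
```

The job is handed in: catch open, button down, table one station on, ring clamped, spanner back on its holder, and both black fittings found standing in cups; the hand-in returned no verdict.

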